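Lift a small clay block with spring tongs

TASK

The little clay block has just been smoothed and must not be touched with the fingers or any part of the robot: draw the spring tongs up out of their slotted stand, squeeze them shut on the block and lift it. Carry it over the middle of the oval dish and finish while holding it there in the tongs, still and about a hand's width above the rim of the dish; put nothing down, and leave the other clay pieces where they are.

Things in the scene. Friction and masses are not known exactly. Their poses are not given: they have to be found in the camera images.
- stand: Light-wood tool stand, fixed, 90 (x) x 120 (y) x 50 mm high, origin at the centre of its underside. A slot 18 (x) x 84 (y) mm and 40 mm deep in its middle holds the tongs. Four dark screw heads on top.
- tongs: Steel spring tongs, 120 g, upright in the stand, jaws down, pivot pin on top; z is up, the two arms lie to +y and -y and close along y. Origin on the axis, 150 mm below the pivot pin and 156 mm below the top; the tips are 3 mm above it when open, level with it when shut on the block. Arms 14 mm wide (x). Open, the tips measure 79 mm outside, 64 mm inside. Rubber jaws 16 (x) x 20 mm high.
- tongs_grip (a point): Middle between the wooden grip plates outside the arms, 28 mm below the pivot pin. Plates 24 (x) x 20 mm high, 52 mm over both when open, 44 mm and parallel when shut on the block; hold them across y. A spring pushes each out with 7 N (open) to 10 N (on the block); 1 mm of squeeze closes the jaws 5 mm. Squeezed 1 to 2 mm they carry with jaws wide; a fifth of any squeeze beyond the spring reaches the jaws.
- tongs_jaws (a point): Middle between the jaws, on the axis, 108 mm below tongs_grip and 14 mm above the tongs' origin; axes as the tongs.
- tongs_left (a joint): Closing angle of the arm at +y about the pivot, rad: 0 fully open, about 0.14 with the jaws on the narrow sides of the clay block, 0.23 with the jaws together.
- tongs_right (a joint): The same for the arm at -y.
- block_center (a point): Centre of the small brick-shaped clay block lying on the table, 26 (x) x 58 (y) x 27 (z) mm, about 70 g; this point is half-way up, 13.5 mm above the table. Take it across its 26 mm width (x).
- block: The same clay block; origin at the centre of its underside.
- dish: Open oval clay dish, 142 (x) x 181 (y) x 49 mm high, fixed to the table; origin at the centre of its underside.
- the_mushroom: Clay mushroom, 62 mm across and 60 mm high, origin under its centre; leave alone.
- the_heart: Flat clay heart, 55 x 61 x 12 mm, origin under its centre; leave alone.
- disc: Flat stamped clay disc, 83 x 98 x 15 mm, origin under its centre; leave alone.
Things that resemble listed ones, but are neither listed nor needed, are in the scene too. What is shaped like the dish but white is not meant. There is more than one size of the block; the job needs the smaller.

How it is judged:
By the outcome, as a careful person would: the job done as asked, in the order asked, and still so for the second after the job is handed in, while the arm keeps its last pose, push and grip.
It also fails if it takes over 48 s, if anything falls off the work surface, if the arm or the gripper's body presses on something with over 40 N, if the wrist force passes 120 N, or if a joint passes its speed limit or range.

ROBOT

A 7-joint arm with a two-finger parallel gripper is mounted at the origin on the work surface; the furniture and walls round the work are solid. World frame = base frame: x ahead of the robot, y to its left, z up, the work surface at z = 0. Lengths are in m, angles in degrees, forces in N, time in s.
With the tool pointing down it reaches from about 0.4 to 0.9 m from the base axis. Payload 5.5 kg.
Tool frame: the origin (TCP) lies midway between the tips of the shut fingers; the grasp point (between the pads) lies 19 mm behind it; z points along the fingers, x is the direction in which the jaws open and shut, and the axes are right-handed (so a half turn about z gives the same grasp; the last joint's range is limited). The gripper opens to 85 mm and grips with 20 to 120 N. Pads are 22 mm wide; open, the fingers measure 114 mm over their backs; the gripper's body (76 mm by 85 mm) begins 54 mm behind the grasp point. The pads swing forward as they close: fully open they stand 13 mm farther back than shut.
Start: joints at [-57.342, 28.699, -24.465, 88.831, 12.651, 65.22, -12.049], TCP at [0.196, 0.62, 0.231] pointing down, gripper open.
Joint ranges: [-164.97, 164.97], [-17.58, 116.51], [-87.97, 89.64], [11.32, 138.91], [-80.73, 260.73], [10.89, 115.49], [-147.41, 147.41]. Speed limits (degrees/s): [147.25, 147.25, 180, 180, 180, 180, 180].

INTERFACE

Orientations are given as [roll, pitch, yaw] about the fixed x, y, z axes, in that order (R = Rz(yaw) Ry(pitch) Rx(roll)).
In Python, from bench import manip gives the robot as it stands.
- The arm moves only by the tool drive_tool, never from a script. Its arguments are lists of equal length, an entry for each row: "slide": the shift along the tool's x, y, z in units of 25 mm (1.0 is 25 mm), a list of three; "spin": the turn about the tool's z in units of 5 degrees (1.0 is 5 degrees). A call has 1 to 10 rows; each row is the pose to reach, as a shift and turn from the pose commanded when the call began, along the tool's axes at that moment; what a row does not reach only later rows make up. A row lasts 1/10 s, in which the tool goes at most 50 mm and 8.59 degrees, less where a joint would pass 70% of its speed; a pose out of reach is approached as far as the arm can. A call with a gripper value outside its range is refused whole. "claw" is the closure, from 0 (fully open) to 1 (shut), set as the call begins (left out, the last holds). The fingers move at their own pace and stop on an object; "grip_force" is the grip in N (left out, the last holds). Time passes only in rows, so rows that repeat a pose let the fingers close. It gives the time, the measured TCP pose, the force and the opening at its end, in the units of the state.
- manip.observe(): the state, without advancing time (a new reading comes with each control period).
- manip.capture(name): name is "side" or "top"; returns a dict with "color" (400x640x3 uint8, blue, green, red), "z_map" (400x640 float32, m along the optical axis (not along the pixel's ray), 0 where there is no reading), "fovy" (degrees; the focal length in pixels is half the picture's height over the tangent of half this angle, whatever the lens; pixels are square), "cx", "cy" (the principal point, pixels), "D" ([k1, k2, p1, p2, k3] as OpenCV has them; the pictures are not rectified), "rvec" (rotation vector, rad) and "tvec" (3), from world to camera coordinates, as OpenCV has them. Camera axes: x right, y down, z forward; pixel columns grow to the right and rows downward; lengths in m; the calibration is good to about 2 mm. A picture is of the moment at which its call begins.
- manip.job_done(): hands the job in, once; it reports no verdict.
Trained networks look in the newest picture that a camera, given by its name, has taken for a name from the list of things; names that differ only in an ending like _2 or _b are one class to them, and where a whole thing is asked for, a point or a joint stands for the part that bears it (a point fixed in the world has none). Each returns a list of dicts, best first, with "confidence" (0 to 1); they miss things now and then, are a little off and sometimes report something else, mostly with a low value. They report only what shows in the picture. A call takes as long as a camera call. They do not tell look-alikes from the thing itself.
- manip.masks_of(camera, name): "region" (400x640 bool, what is visible of it) and "rect" ([left, top, width, height] in pixels, round what is visible of it).
The state is a dict: "t": time; "joint_pos": joint angles; "joint_vel": joint speeds; "joint_efforts": joint torques, N m; "ee_pos": TCP position; "ee_rot": TCP orientation; "ft_force": force on the tool from outside, world axes, zero at the start; "wrist_torque": the same for the moment, N m; "finger_gap": finger opening in m.
Only numpy, scipy, OpenCV 4.12 (cv2) and the standard library are available. Lean on these libraries where they do the work, as an engineer would, in place of code of your own. Each camera call takes 0.05 s, during which the arm holds its last target.

## Working session

There is one attempt and no reset: what is moved stays moved. The work goes in short steps, Python scripts to look and compute and a tool call to move; the robot and the scene stay as the last step left them, time stands still between calls to the robot, and variables do not carry over. Pictures are saved under pics/ and viewed, and the job is handed in when it is done.

Besides the shell and the picture viewer there is one more tool, called after "Emit:" by a JSON object that holds its "op" and its "data". drive_tool: Moves the arm, as the interface text tells. Its arguments: {"type":"object","properties":{"slide":{"type":"array"},"spin":{"type":"array"},"claw":{"type":"number"},"grip_force":{"type":"number"}},"required":["slide","spin"]}

```bash
ls; mkdir -p pics
cat > h.py <<'E'
import numpy as np, cv2
from bench import manip
def cam(c):
    f=200/np.tan(np.radians(c["fovy"])/2)
    K=np.array([[f,0,c["cx"]],[0,f,c["cy"]],[0,0,1]])
    return K,np.array(c["D"],float),cv2.Rodrigues(np.array(c["rvec"],float))[0],np.array(c["tvec"],float).ravel()
def cloud(c):
    K,D,R,t=cam(c)
    u,v=np.meshgrid(np.arange(640.),np.arange(400.))
    p=cv2.undistortPoints(np.stack([u.ravel(),v.ravel()],1).reshape(-1,1,2),K,D).reshape(400,640,2)
    z=c["z_map"].astype(float)
    P=np.dstack([p*z[...,None],z])
    W=(P-t)@R
    W[z<=0]=np.nan
    return W
def proj(c,pts):
    K,D,R,t=cam(c)
    return cv2.projectPoints(np.array(pts,float).reshape(-1,3),R,t,K,D)[0].reshape(-1,2)
E
python3 - <<'E'
from h import *
import pickle
print(manip.observe())
for n in("side","top"):
    c=manip.capture(n); pickle.dump(c,open(n+"0.pkl","wb"))
    cv2.imwrite(f"pics/{n}0.png",c["color"])
    K,D,R,t=cam(c); print(n,-R.T@t,R[2])
    W=cloud(c)
    for k in("stand","tongs","tongs_grip","block","dish","the_mushroom","the_heart","disc"):
        for m in manip.masks_of(n,k):
            w=W[m["region"]]; 
            print(n,k,round(m["confidence"],2),m["rect"],np.nanmedian(w,0).round(3),np.nanpercentile(w,2,axis=0).round(3),np.nanpercentile(w,98,axis=0).round(3))
E
```

```text
pics
{'t': 0.0, 'joint_pos': array([-57.3427296 ,  28.75181119, -24.45127461,  88.89289495,
        12.65249793,  65.2196588 , -12.04936156]), 'joint_vel': array([-0.0270864 , -0.01595514,  0.08910593,  0.0063044 ,  0.06555308,
       -0.00940549,  0.01204211]), 'joint_efforts': array([ 7.34320583e-04, -5.69529033e+01, -5.81576094e+00, -2.80940205e+01,
        1.06352818e-02,  1.21527337e-02, -5.38740551e-06]), 'ee_pos': array([0.19615279, 0.61896154, 0.23026768]), 'ee_rot': array([-1.79999215e+02,  1.10832654e-01,  7.24251939e+01]), 'ft_force': array([-0.38767275, -0.23968952, -0.18777146]), 'wrist_torque': array([-0.01669519, -0.00884297, -0.00167455]), 'finger_gap': 0.08553133295404192}
side [ 0.57746285 -0.81589805  0.84081557] [-0.03992867  0.74800184 -0.66249449]
side stand 0.76 [282.8, 155.6, 45.2, 43.3] [0.476 0.177 0.045] [0.413 0.14  0.   ] [0.531 0.261 0.054]
side tongs 0.92 [299.1, 135.7, 12.7, 43.4] [0.468 0.201 0.107] [0.452 0.178 0.   ] [0.49  0.395 0.162]
side tongs 0.72 [360.7, 190.6, 15.2, 12.6] [0.662 0.145 0.011] [0.641 0.128 0.003] [0.688 0.172 0.015]
side tongs_
[... 1511 characters left out ...]
0.025] [ 0.499 -0.067  0.   ] [ 0.549 -0.024  0.029]
top dish 0.8 [403.2, 139.9, 79.3, 64.3] [ 0.562 -0.292  0.015] [ 0.496 -0.368  0.01 ] [ 0.622 -0.204  0.05 ]
top dish 0.76 [341.3, 240.5, 80.4, 63.5] [ 0.337 -0.139  0.015] [ 0.276 -0.215  0.01 ] [ 0.403 -0.056  0.05 ]
top dish 0.72 [285.1, 103.8, 29.4, 24.8] [0.702 0.05  0.055] [ 0.676  0.021 -0.   ] [0.733 0.079 0.061]
top the_mushroom 0.73 [288.1, 103.7, 29.0, 24.1] [0.702 0.049 0.055] [0.677 0.021 0.046] [0.729 0.076 0.061]
top the_heart 0.62 [250.4, 128.7, 21.1, 20.1] [0.662 0.15  0.011] [0.641 0.13  0.008] [0.69  0.175 0.015]
top disc 0.77 [346.6, 108.1, 35.5, 30.6] [ 0.703 -0.103  0.013] [ 0.667 -0.146  0.007] [ 0.742 -0.059  0.017]
```

View pics/side0.png

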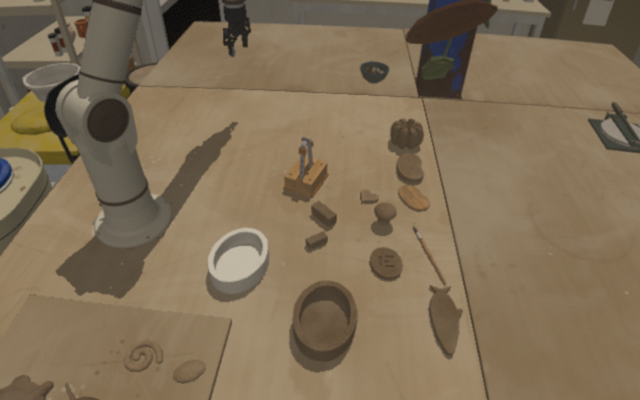

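View pics/top0.png

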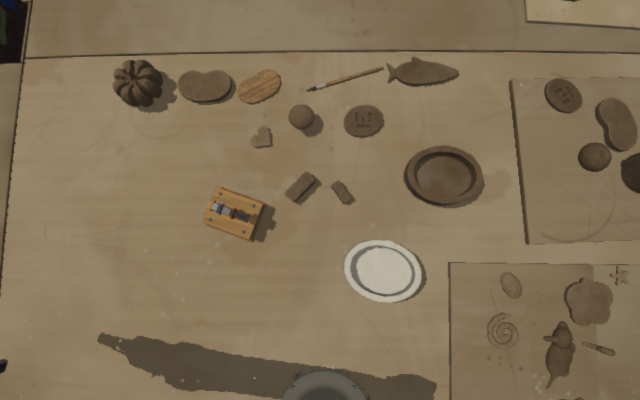

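Run:
```python
import pickle,cv2,numpy as np
t=pickle.load(open("top0.pkl","rb"))["color"];s=pickle.load(open("side0.pkl","rb"))["color"]
a=cv2.resize(t[150:270,190:350],None,fx=4.8,fy=4.8,interpolation=cv2.INTER_CUBIC)[:576]
b=cv2.resize(s[125:265,270:400],None,fx=4.2,fy=4.2,interpolation=cv2.INTER_CUBIC)
cv2.imwrite("pics/ct0.png",a);cv2.imwrite("pics/cs0.png",b)
```

```text
(no output)
```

View pics/ct0.png

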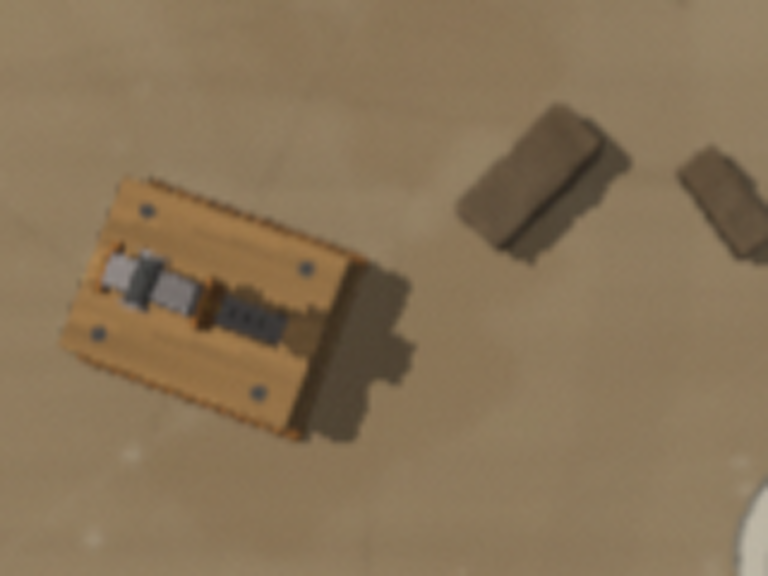

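View pics/cs0.png

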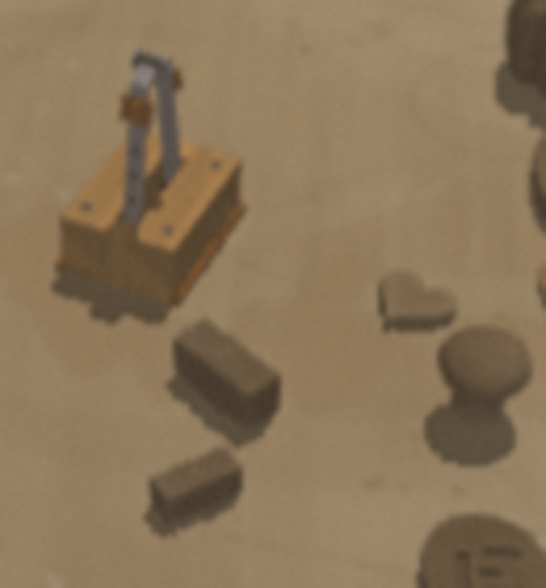

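Run:
```python
from h import *
import pickle
for n in("top","side"):
    c=pickle.load(open(n+"0.pkl","rb")); W=cloud(c); x,y,z=W[...,0],W[...,1],W[...,2]
    def rect(m,l):
        p=W[m][:,:2]; r=cv2.minAreaRect((p*1000).astype(np.float32))
        mu=p.mean(0); e,v=np.linalg.eigh(np.cov((p-mu).T)); a=np.degrees(np.arctan2(v[1,1],v[0,1]))
        print(n,l,m.sum(),"rect",np.round(r[0],1),np.round(r[1],1),round(r[2],1),"mean",(mu*1e3).round(1),"pca long",round(a,1),"z",np.round(np.nanmedian(z[m]),4))
    near=lambda X,Y,r:(np.hypot(x-X,y-Y)<r)
    rect(near(.47,.2,.09)&(abs(z-.05)<.006),"standtop")
    rect(near(.523,-.047,.05)&(z>.021),"block small top")
    rect(near(.537,.05,.05)&(z>.031),"block big top")
    rect(near(.562,-.292,.13)&(z>.042),"dish rim")
    rect(near(.47,.2,.06)&(z>.155),"tongs top")
    rect(near(.47,.2,.06)&(z>.115)&(z<.145),"tongs plates")
    m=near(.47,.2,.06)&(z>.06); 
    p=W[m]; o=np.argsort(-p[:,2]); print(p[o][:60:3].round(3).tolist())
# screws
c=pickle.load(open("top0.pkl","rb")); W=cloud(c)
g=c["color"].astype(int); 
hsv=cv2.cvtColor(c["color"],cv2.COLOR_BGR2HSV)
for (u,v) in [(190+148/4.8,150+210/4.8),(190+306/4.8,150+268/4.8),(190+98/4.8,150+334/4.8),(190+258/4.8,150+393/4.8)]:
    K,D,R,t=cam(c); q=cv2.undistortPoints(np.array([[[u-.4,v-.4]]]),K,D)[0,0]; d=R.T@np.array([q[0],q[1],1]); o=-R.T@t
    s=(.05-o[2])/d[2]; print("screw",(o+s*d).round(4))
```

```text
top standtop 1632 rect [473.7 211.2] [121.6  90.5] 70.0 mean [472.3 208.2] pca long 70.7 z 0.0502
top block small top 222 rect [525.3 -46.1] [56.2 23.6] 35.0 mean [525.1 -45.9] pca long -145.5 z 0.0255
top block big top 402 rect [537.9  53.1] [32.4 76.2] 45.1 mean [537.5  52.8] pca long 134.2 z 0.0353
top dish rim 1233 rect [ 560.5 -289.6] [141.6 175.4] 13.5 mean [ 560.5 -289.9] pca long 88.2 z 0.0476
top tongs top 103 rect [472.6 210.6] [24.4 24.4] 12.6 mean [472.7 209.6] pca long 153.9 z 0.1599
top tongs plates 82 rect [473.6 210.6] [52.7 23.7] 69.3 mean [469.3 199.6] pca long 70.1 z 0.1387
[[0.464, 0.218, 0.166], [0.483, 0.205, 0.164], [0.46, 0.21, 0.163], [0.471, 0.209, 0.163], [0.473, 0.211, 0.163], [0.469, 0.215, 0.163], [0.469, 0.213, 0.162], [0.473, 0.213, 0.162], [0.479, 0.209, 0.162], [0.465, 0.213, 0.162], [0.481, 0.207, 0.162], [0.475, 0.211, 0.162], [0.473, 0.207, 0.161], [0.481, 0.205, 0.161], [0.481, 0.214, 0.161], [0.475, 0.205, 0.16], [0.475, 0.214, 0.16], [0.475, 0.216, 0.16], [0.471, 0.207, 0.16], [0.467, 0.218, 0.16]]
side standtop 616 rect [473.4 211.3] [127.9  9
[... 428 characters left out ...]
7.3] pca long 164.8 z 0.1595
side tongs plates 94 rect [473.7 209.9] [55.8 22.2] 70.5 mean [471.9 203.2] pca long 66.2 z 0.1304
[[0.463, 0.214, 0.165], [0.463, 0.212, 0.163], [0.471, 0.214, 0.162], [0.478, 0.205, 0.162], [0.465, 0.219, 0.162], [0.469, 0.21, 0.161], [0.481, 0.202, 0.16], [0.459, 0.217, 0.16], [0.478, 0.199, 0.159], [0.484, 0.205, 0.159], [0.469, 0.209, 0.158], [0.46, 0.211, 0.156], [0.486, 0.214, 0.156], [0.475, 0.204, 0.156], [0.469, 0.204, 0.155], [0.472, 0.205, 0.155], [0.481, 0.201, 0.154], [0.464, 0.195, 0.154], [0.473, 0.229, 0.153], [0.465, 0.193, 0.152]]
screw [0.5179 0.2394 0.05  ]
screw [0.4889 0.1611 0.05  ]
screw [0.4572 0.2621 0.05  ]
screw [0.4284 0.1833 0.05  ]
```

The smaller block is the one at top (342,194) / side (315,240). It is about 27 mm high with a 56x25 mm top, while the other block at top (300,187) is 37 mm high and 76x32 mm. The brown dish at top (443,176) is the one meant, not the white one at (384,270). The tongs stand at top (235,213), and the enlarged crops above agree with all of this. I'm moving to above the tongs.

```bash
cat >> h.py <<'E'
def delta(target,yaw,frm=None):
    s=manip.observe(); p=np.array(frm[0]) if frm else s["ee_pos"]; r=np.array(frm[1]) if frm else s["ee_rot"]
    a=np.radians(r)
    Rx=cv2.Rodrigues(np.array([a[0],0,0]))[0];Ry=cv2.Rodrigues(np.array([0,a[1],0]))[0];Rz=cv2.Rodrigues(np.array([0,0,a[2]]))[0]
    R=Rz@Ry@Rx
    d=R.T@(np.array(target)-p)/.025
    print("t",s["t"],"slide",d.round(3),"spin",round(((r[2]-yaw+180)%360-180)/5,3),"gap",s["finger_gap"],"ee",p.round(4),r.round(2),"F",s["ft_force"].round(2),"j",s["joint_pos"].round(0))
E
python3 -c "
from h import *
delta([.4734,.2105,.25],70)"
```

```text
t 0.9 slide [-12.254  15.51   -0.749] spin 0.484 gap 0.08543588017065389 ee [0.1963 0.6197 0.2313] [-180.     -0.     72.42] F [ 0.5  -0.91  0.41] j [-57.  29. -24.  89.  13.  65. -12.]
```

Emit:
{"op": "drive_tool", "data": {"slide": [[-0.6,0.8,-0.1],[-1.8,2.3,-0.4],[-3.2,4.1,-0.7],[-4.7,6.0,-0.75],[-6.2,7.9,-0.75],[-7.7,9.8,-0.75],[-9.2,11.7,-0.75],[-10.6,13.4,-0.75],[-11.7,14.8,-0.75],[-12.25,15.5,-0.75]], "spin": [0.05,0.1,0.15,0.2,0.25,0.3,0.35,0.4,0.45,0.48], "claw": 0}}

```text
t: 1.9
ee_pos: [0.4622, 0.2267, 0.2505]
ee_rot: [180.0, -0.0, 70.0]
ft_force: [1.3, -0.2, -0.1]
finger_gap: 0.0853
```

```bash
python3 -c "
from h import *
delta([.4734,.2105,.107],70)"
```

```text
t 1.9 slide [-0.46   0.636  5.742] spin 0.005 gap 0.08528449391439868 ee [0.4622 0.2267 0.2505] [ 1.7995e+02 -5.0000e-02  7.0030e+01] F [ 1.31 -0.18 -0.13] j [-17.  12. -14. 107.   3.  61.  38.]
```

Emit:
{"op": "drive_tool", "data": {"slide": [[0,0,0],[0,0,0],[0,0,0]], "spin": [0,0,0]}}

```text
t: 2.2
ee_pos: [0.4606, 0.2296, 0.2501]
ee_rot: [-180.0, -0.0, 70.1]
ft_force: [0.3, 0.3, -0.1]
finger_gap: 0.0852
```

```bash
python3 -c "
from h import *
delta([.4734,.2105,.107],70)"
```

```text
t 2.2 slide [-0.548  0.743  5.725] spin 0.022 gap 0.08515160534431693 ee [0.4606 0.2296 0.2501] [-1.7997e+02 -4.0000e-02  7.0110e+01] F [ 0.29  0.26 -0.11] j [-17.  12. -14. 107.   3.  61.  38.]
```

Emit:
{"op": "drive_tool", "data": {"slide": [[-0.25,0.35,0.3],[-0.55,0.74,1.0],[-0.55,0.74,1.8],[-0.55,0.74,2.2],[-0.55,0.74,2.2],[-0.55,0.74,2.2]], "spin": [0.02,0.02,0.02,0.02,0.02,0.02]}}

```text
t: 2.8
ee_pos: [0.4738, 0.2099, 0.1952]
ee_rot: [-180.0, -0.0, 70.0]
ft_force: [0.1, 0.5, 0.4]
finger_gap: 0.0854
```

Run:
```python
from h import *
delta([.4734,.2105,.107],70)
c=manip.capture("side"); cv2.imwrite("pics/s1.png",cv2.resize(c["color"][80:220,220:400],None,fx=4,fy=4,interpolation=cv2.INTER_CUBIC))
```

```text
t 2.8 slide [ 0.018 -0.023  3.527] spin 0.001 gap 0.08542906657879933 ee [0.4738 0.2099 0.1952] [-1.7999e+02 -1.0000e-02  7.0010e+01] F [0.14 0.52 0.39] j [-16.  16. -13. 110.   4.  54.  39.]
```

View pics/s1.png

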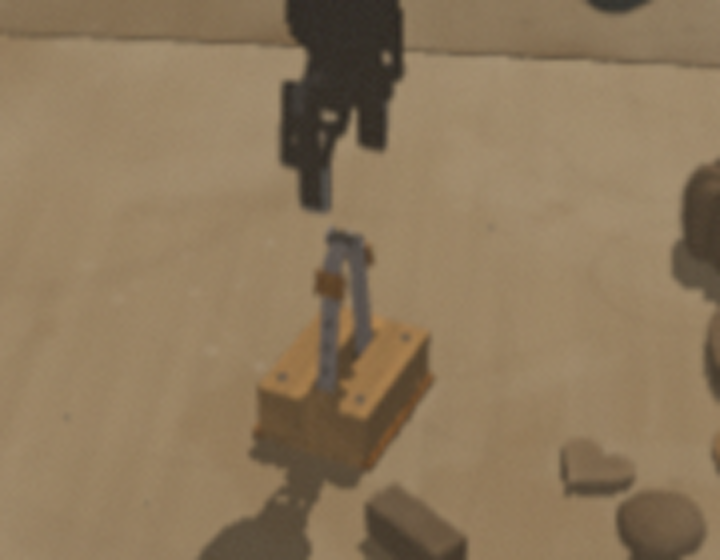

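The fingers, at crop (315,190) and (372,135), straddle the tongs' pivot at (345,240) along the arm direction. Next I descend.

Emit:
{"op": "drive_tool", "data": {"slide": [[0.02,-0.02,0.4],[0.02,-0.02,1.0],[0.02,-0.02,1.7],[0.02,-0.02,2.4],[0.02,-0.02,3.0],[0.02,-0.02,3.4],[0.02,-0.02,3.53],[0.02,-0.02,3.53],[0.02,-0.02,3.53]], "spin": [0,0,0,0,0,0,0,0,0]}}

```text
t: 3.75
ee_pos: [0.4742, 0.2101, 0.1074]
ee_rot: [180.0, -0.0, 69.9]
ft_force: [-0.2, -0.1, -0.1]
finger_gap: 0.0855
```

Emit:
{"op": "drive_tool", "data": {"slide": [[0,0,0],[0,0,0],[0,0,0],[0,0,0],[0,0,0],[0,0,0]], "spin": [0,0,0,0,0,0], "claw": 0.36, "grip_force": 30}}

```text
t: 4.35
ee_pos: [0.4737, 0.2099, 0.1069]
ee_rot: [180.0, -0.0, 69.9]
ft_force: [-0.7, 0.5, 0.3]
finger_gap: 0.0546
```

Emit:
{"op": "drive_tool", "data": {"slide": [[0,0,0],[0,0,0],[0,0,0],[0,0,0],[0,0,0]], "spin": [0,0,0,0,0], "claw": 0.41}}

```text
t: 4.85
ee_pos: [0.4743, 0.2097, 0.1076]
ee_rot: [179.9, -0.0, 69.9]
ft_force: [-0.2, -0.5, 5.7]
finger_gap: 0.0509
```

Run:
```python
from h import *
delta([.4734,.2105,.107],70)
for n,(a,b,u,v) in dict(side=(100,200,250,370),top=(150,250,190,320)).items():
    c=manip.capture(n); cv2.imwrite(f"pics/{n}2.png",cv2.resize(c["color"][a:b,u:v],None,fx=5,fy=5,interpolation=cv2.INTER_CUBIC))
```

```text
t 4.85 slide [ 0.016 -0.043  0.022] spin -0.017 gap 0.050906304018829875 ee [0.4743 0.2097 0.1076] [ 1.7994e+02 -2.0000e-02  6.9920e+01] F [-0.19 -0.49  5.69] j [-17.  24. -12. 114.   7.  43.  37.]
```

View pics/side2.png

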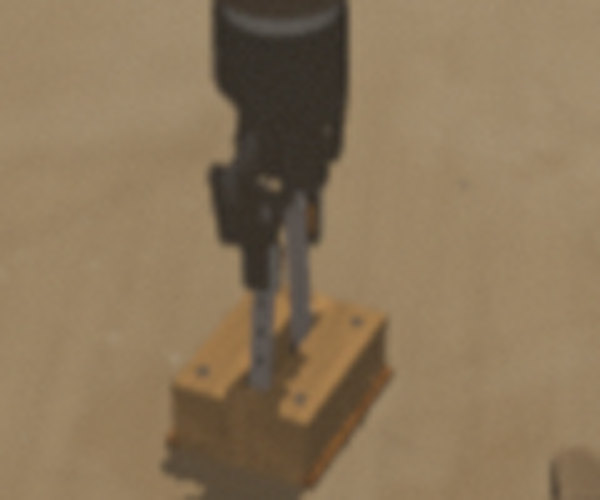

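Emit:
{"op": "drive_tool", "data": {"slide": [[0,0,0],[0,0,0],[0,0,0],[0,0,-0.1],[0,0,-0.3],[0,0,-0.5],[0,0,-0.8],[0,0,-0.8],[0,0,-0.8]], "spin": [0,0,0,0,0,0,0,0,0], "claw": 0.42}}

```text
t: 5.85
ee_pos: [0.4739, 0.2099, 0.1271]
ee_rot: [180.0, -0.0, 69.9]
ft_force: [-0.3, 0.0, -1.4]
finger_gap: 0.0497
```

Run:
```python
from h import *
delta([.4734,.2105,.107],70)
for n,(a,b,u,v) in dict(side=(100,200,250,370)).items():
    c=manip.capture(n); cv2.imwrite(f"pics/{n}3.png",cv2.resize(c["color"][a:b,u:v],None,fx=5,fy=5,interpolation=cv2.INTER_CUBIC))
```

```text
t 5.85 slide [ 0.017 -0.026  0.805] spin -0.015 gap 0.049729261438877397 ee [0.4739 0.2099 0.1271] [ 1.7997e+02 -3.0000e-02  6.9920e+01] F [-0.34  0.03 -1.39] j [-17.  22. -12. 113.   6.  46.  37.]
```

View pics/side3.png

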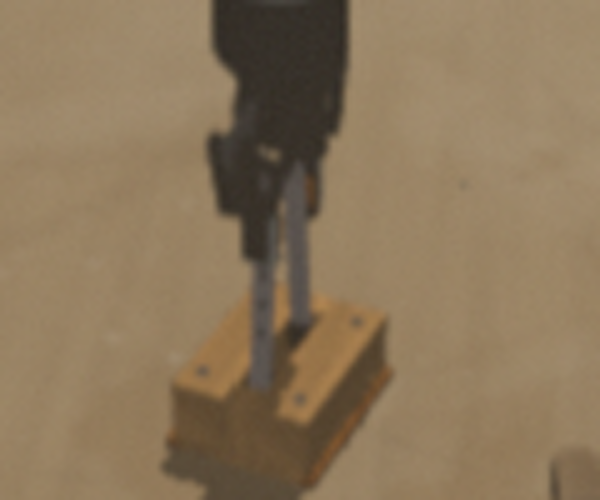

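The tongs rise with the gripper: the wrist reads -1.4 N, about their 120 g weight, and the gap is 49.7 mm. I'll continue upward.

Emit:
{"op": "drive_tool", "data": {"slide": [[0,0,-0.3],[0,0,-0.8],[0,0,-1.4],[0,0,-2.0],[0,0,-2.6],[0,0,-3.2],[0,0,-3.7],[0,0,-4.0],[0,0,-4.0],[0,0,-4.0]], "spin": [0,0,0,0,0,0,0,0,0,0]}}

```text
t: 6.9
ee_pos: [0.4734, 0.2097, 0.2266]
ee_rot: [-180.0, 0.0, 69.9]
ft_force: [-0.8, -0.4, -0.8]
finger_gap: 0.0497
```

Run:
```python
from h import *
delta([.5248,-.0463,.22],124.7)
for n in("side","top"):
    c=manip.capture(n); W=cloud(c)
    s=manip.observe(); p=s["ee_pos"]
    m=(np.hypot(W[...,0]-p[0],W[...,1]-p[1])<.08)&(W[...,2]>.06)&(W[...,2]<p[2]-.005)
    q=W[m]; 
    if len(q): print(n,len(q),q[:,2].min(), q[q[:,2]<.115].round(3)[::3].tolist())
    u,v=proj(c,[p-[0,0,.04]])[0]; u=int(u);v=int(v)
    cv2.imwrite(f"pics/{n}4.png",cv2.resize(c["color"][max(v-60,0):v+60,u-70:u+70],None,fx=4.5,fy=4.5,interpolation=cv2.INTER_CUBIC))
```

```text
t 6.9 slide [-8.91   5.445  0.264] spin -10.956 gap 0.04974413514852774 ee [0.4734 0.2097 0.2266] [-1.7998e+02  1.0000e-02  6.9920e+01] F [-0.82 -0.41 -0.76] j [-16.  14. -13. 108.   4.  58.  40.]
side 266 0.12925422934359965 []
top 45 0.13019959795321584 []
```

View pics/side4.png

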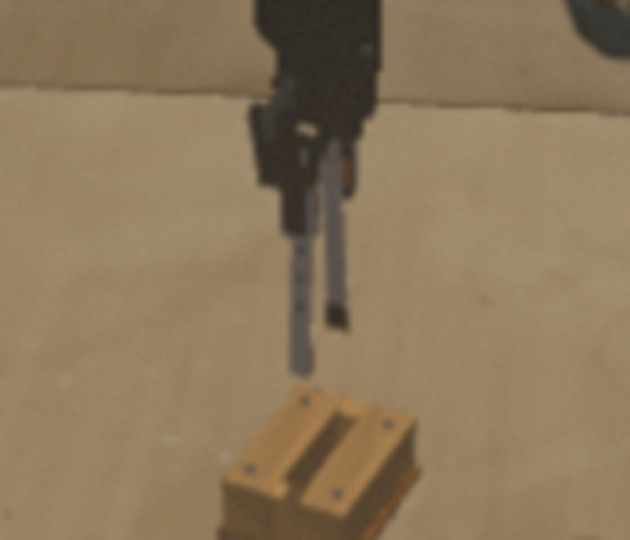

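The tongs are clear of the slot and upright, with tips at z≈0.129 and the slot empty. Next I move over the block with the tips still high.

Emit:
{"op": "drive_tool", "data": {"slide": [[-0.3,0.2,0],[-1.0,0.6,0],[-1.9,1.2,0],[-2.9,1.8,0],[-3.9,2.4,0],[-4.9,3.0,0],[-5.9,3.6,0],[-6.9,4.2,0],[-7.8,4.8,0],[-8.5,5.2,0.1]], "spin": [-0.4,-1.2,-2.2,-3.4,-4.6,-5.8,-7.0,-8.2,-9.4,-10.4]}}

```text
t: 8.0
ee_pos: [0.5229, -0.0366, 0.2237]
ee_rot: [-180.0, -0.0, 122.1]
ft_force: [0.2, -0.1, -1.4]
finger_gap: 0.0494
```

Run:
```python
from h import *
delta([.5248,-.0463,.22],124.7)
```

```text
t 8.0 slide [-0.369 -0.141  0.149] spin -0.529 gap 0.04940986160702023 ee [ 0.5229 -0.0366  0.2237] [-179.95   -0.    122.06] F [ 0.19 -0.08 -1.41] j [ 11.  15. -11. 108.   3.  58. 120.]
```

Emit:
{"op": "drive_tool", "data": {"slide": [[-0.2,-0.08,0.1],[-0.37,-0.14,0.6],[-0.37,-0.14,1.2],[-0.37,-0.14,1.8],[-0.37,-0.14,2.1],[-0.37,-0.14,2.1],[-0.37,-0.14,2.1],[-0.37,-0.14,2.1],[-0.37,-0.14,2.1]], "spin": [-0.25,-0.53,-0.53,-0.53,-0.53,-0.53,-0.53,-0.53,-0.53]}}

```text
t: 8.9
ee_pos: [0.5253, -0.0441, 0.1725]
ee_rot: [179.9, 0.0, 124.6]
ft_force: [-1.0, -0.2, -0.2]
finger_gap: 0.0499
```

Run:
```python
from h import *
import pickle
delta([.5248,-.0463,.106],124.7)
for n in("side","top"):
    c=manip.capture(n); W=cloud(c); pickle.dump(c,open(n+"5.pkl","wb"))
    p=manip.observe()["ee_pos"]
    u,v=proj(c,[[p[0],p[1],.05]])[0]; u=int(u);v=int(v)
    cv2.imwrite(f"pics/{n}5.png",cv2.resize(c["color"][max(v-60,0):v+60,u-70:u+70],None,fx=4.9,fy=4.9,interpolation=cv2.INTER_CUBIC))
    m=(np.hypot(W[...,0]-p[0],W[...,1]-p[1])<.06)&(W[...,2]>.045)&(W[...,2]<.115)
    q=W[m]; a=np.radians(124.7); d=q-p
    L=np.stack([d[:,0]*np.cos(a)+d[:,1]*np.sin(a), d[:,0]*np.sin(a)-d[:,1]*np.cos(a), q[:,2]],1)*1000
    for s in(1,-1):
        for lo,hi in((60,80),(80,100),(100,115)):
            k=L[(np.sign(L[:,0])==s)&(L[:,2]>lo)&(L[:,2]<hi)]
            if len(k): print(n,s,lo,len(k),"x",np.percentile(k[:,0],[5,50,95]).round(1),"y",np.percentile(k[:,1],[5,50,95]).round(1),"zmin",k[:,2].min().round(1))
    m=(np.hypot(W[...,0]-.525,W[...,1]+.046)<.045)&(W[...,2]>.021)&(W[...,2]<.035)
    r=cv2.minAreaRect((W[m][:,:2]*1000).astype(np.float32)); print(n,m.sum(),r)
```

```text
t 8.9 slide [-0.06  -0.07   2.659] spin -0.024 gap 0.04985055721765335 ee [ 0.5253 -0.0441  0.1725] [1.7994e+02 5.0000e-02 1.2458e+02] F [-0.99 -0.19 -0.24] j [ 11.  19. -11. 110.   5.  51. 122.]
side 1 60 5 x [24.3 27.  28.7] y [-7.8 -0.8  5.1] zmin 75.3
side 1 80 34 x [22.7 25.2 27.5] y [-8.2 -0.4  6.8] zmin 81.6
side 1 100 20 x [23.5 25.3 27. ] y [-8.  -2.9  4. ] zmin 100.9
side -1 60 9 x [-31.9 -30.  -25.1] y [-8.2 -3.4  3.2] zmin 75.0
side -1 80 33 x [-31.4 -29.2 -25.3] y [-8.7 -2.6  3.5] zmin 81.4
side -1 100 25 x [-30.8 -28.2 -25.4] y [-7.5 -1.9  5. ] zmin 100.0
side 151 ((525.727783203125, -46.98163986206055), (56.11275100708008, 25.715682983398438), 37.77047348022461)
top 0 ((0.0, 0.0), (0.0, 0.0), 0.0)
```

View pics/side5.png

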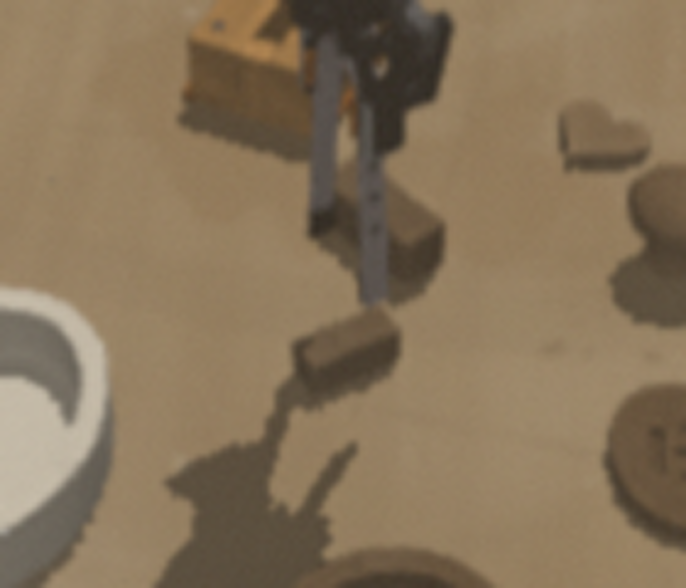

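View pics/top5.png

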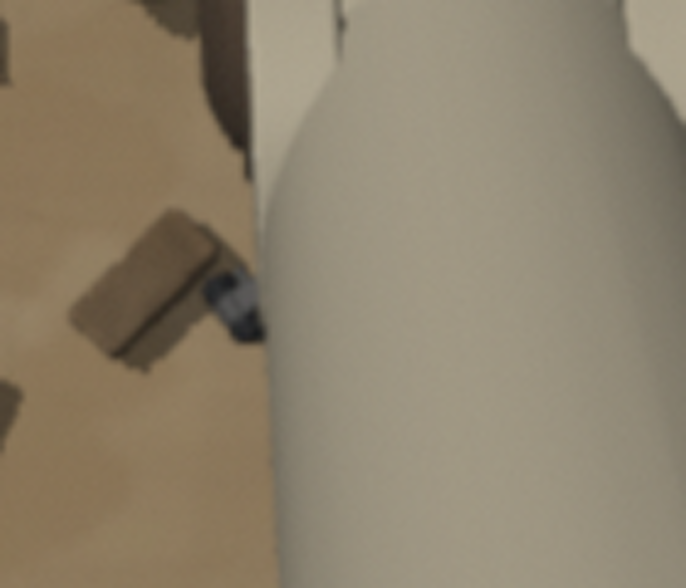

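The open tips, at side crop (320,225) and (372,295), straddle the small block's axis, and the block at (345,355) has not moved. Tip height is TCP −97.5 mm. Descending now.

Emit:
{"op": "drive_tool", "data": {"slide": [[-0.05,-0.07,0.3],[-0.06,-0.07,0.8],[-0.06,-0.07,1.4],[-0.06,-0.07,1.9],[-0.06,-0.07,2.3],[-0.06,-0.07,2.55],[-0.06,-0.07,2.66],[-0.06,-0.07,2.66],[-0.06,-0.07,2.66]], "spin": [-0.02,-0.02,-0.02,-0.02,-0.02,-0.02,-0.02,-0.02,-0.02]}}

```text
t: 9.9
ee_pos: [0.5245, -0.0463, 0.1056]
ee_rot: [180.0, 0.0, 124.7]
ft_force: [-0.2, -0.1, -0.8]
finger_gap: 0.0495
```

Run:
```python
from h import *
delta([.5248,-.0463,.106],124.7)
for n in("side",):
    c=manip.capture(n)
    p=manip.observe()["ee_pos"]
    u,v=proj(c,[[p[0],p[1],.03]])[0]; u=int(u);v=int(v)
    cv2.imwrite(f"pics/{n}6.png",cv2.resize(c["color"][v-45:v+30,u-45:u+45],None,fx=7,fy=7,interpolation=cv2.INTER_CUBIC))
```

```text
t 9.9 slide [-0.005  0.009 -0.014] spin -0.005 gap 0.04949594950784879 ee [ 0.5245 -0.0463  0.1056] [1.7997e+02 2.0000e-02 1.2468e+02] F [-0.19 -0.06 -0.79] j [ 11.  24. -10. 113.   6.  43. 121.]
```

View pics/side6.png

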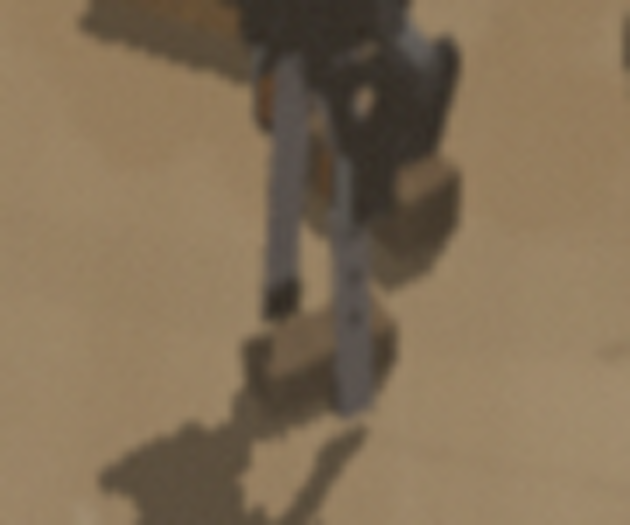

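The jaws stand on both long sides of the block, far one at (282,300) and near one at (352,385), midway along it. Squeezing now.

Emit:
{"op": "drive_tool", "data": {"slide": [[0,0,0],[0,0,0],[0,0,0],[0,0,0],[0,0,0]], "spin": [0,0,0,0,0], "claw": 0.46, "grip_force": 40}}

```text
t: 10.45
ee_pos: [0.5241, -0.0464, 0.1053]
ee_rot: [180.0, 0.0, 124.7]
ft_force: [-0.6, 0.3, -2.1]
finger_gap: 0.0462
```

Emit:
{"op": "drive_tool", "data": {"slide": [[0,0,0],[0,0,0],[0,0,0],[0,0,0],[0,0,0],[0,0,0]], "spin": [0,0,0,0,0,0], "claw": 0.5, "grip_force": 60}}

```text
t: 11.05
ee_pos: [0.5242, -0.0464, 0.1053]
ee_rot: [180.0, 0.0, 124.7]
ft_force: [0.6, -0.6, -0.5]
finger_gap: 0.0433
```

Run:
```python
from h import *
delta([.5248,-.0463,.106],124.7)
for n in("side",):
    c=manip.capture(n)
    p=manip.observe()["ee_pos"]
    u,v=proj(c,[[p[0],p[1],.03]])[0]; u=int(u);v=int(v)
    cv2.imwrite(f"pics/{n}7.png",cv2.resize(c["color"][v-45:v+30,u-45:u+45],None,fx=7,fy=7,interpolation=cv2.INTER_CUBIC))
```

```text
t 11.05 slide [-0.011  0.022 -0.027] spin -0.005 gap 0.04326767398942887 ee [ 0.5242 -0.0464  0.1053] [180.     0.   124.67] F [ 0.58 -0.58 -0.47] j [ 11.  24. -10. 113.   6.  43. 121.]
```

View pics/side7.png

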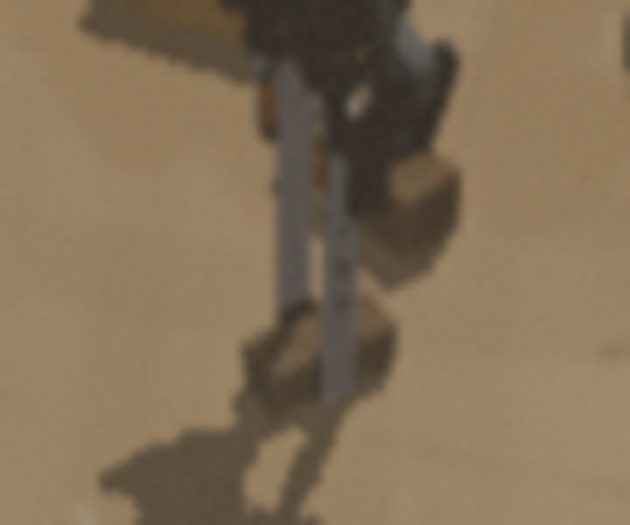

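Emit:
{"op": "drive_tool", "data": {"slide": [[0,0,0],[0,0,0],[0,0,0],[0,0,0],[0,0,0]], "spin": [0,0,0,0,0], "claw": 0.6, "grip_force": 70}}

```text
t: 11.6
ee_pos: [0.5243, -0.0464, 0.1054]
ee_rot: [180.0, 0.0, 124.7]
ft_force: [-0.5, -0.0, 2.8]
finger_gap: 0.0426
```

Emit:
{"op": "drive_tool", "data": {"slide": [[0,0,-0.1],[0,0,-0.3],[0,0,-0.6],[0,0,-0.9],[0,0,-1.2],[0,0,-1.2],[0,0,-1.2]], "spin": [0,0,0,0,0,0,0]}}

```text
t: 12.3
ee_pos: [0.5243, -0.0464, 0.1356]
ee_rot: [180.0, 0.0, 124.7]
ft_force: [-0.1, 0.3, -2.1]
finger_gap: 0.0421
```

Run:
```python
from h import *
delta([.561,-.2905,.24],100)
for n in("side",):
    c=manip.capture(n)
    p=manip.observe()["ee_pos"]
    u,v=proj(c,[[p[0],p[1],.03]])[0]; u=int(u);v=int(v)
    cv2.imwrite(f"pics/{n}8.png",cv2.resize(c["color"][v-45:v+30,u-45:u+45],None,fx=7,fy=7,interpolation=cv2.INTER_CUBIC))
```

```text
t 12.3 slide [-8.866 -4.346 -4.172] spin 4.934 gap 0.04206076142723686 ee [ 0.5243 -0.0464  0.1356] [1.7997e+02 3.0000e-02 1.2467e+02] F [-0.07  0.34 -2.07] j [ 11.  22. -11. 112.   5.  47. 122.]
```

View pics/side8.png

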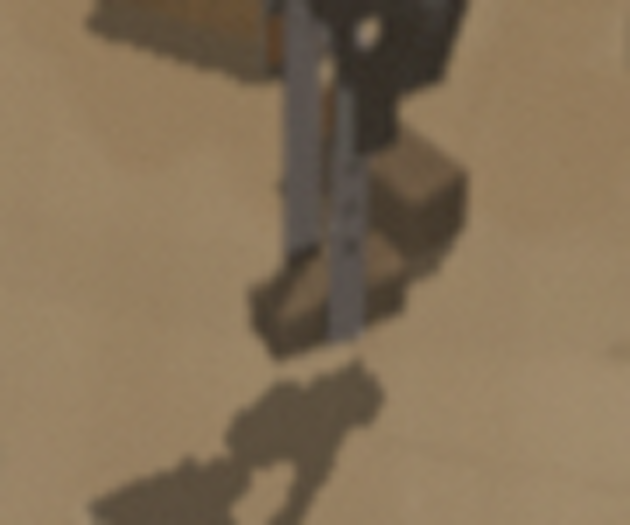

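The block is off the table in the tongs: its shadow is detached and the wrist reads -2.1 N. I'll lift, then carry it.

Emit:
{"op": "drive_tool", "data": {"slide": [[0,0,-0.3],[0,0,-0.8],[0,0,-1.4],[0,0,-2.0],[0,0,-2.6],[0,0,-3.2],[0,0,-3.8],[0,0,-4.2],[0,0,-4.4],[0,0,-4.4]], "spin": [0,0,0,0,0,0,0,0,0,0]}}

```text
t: 13.35
ee_pos: [0.5246, -0.0464, 0.2461]
ee_rot: [179.9, 0.1, 124.7]
ft_force: [0.4, -0.4, -2.2]
finger_gap: 0.0422
```

Emit:
{"op": "drive_tool", "data": {"slide": [[-0.2,-0.1,0],[-0.6,-0.3,0],[-1.2,-0.6,0],[-1.8,-0.9,0],[-2.4,-1.2,0],[-3.0,-1.5,0],[-3.6,-1.8,0],[-4.2,-2.1,0],[-4.8,-2.4,0],[-5.4,-2.7,0]], "spin": [0.1,0.4,0.8,1.2,1.6,2.0,2.4,2.8,3.2,3.6]}}

```text
t: 14.35
ee_pos: [0.5456, -0.1972, 0.2452]
ee_rot: [-180.0, -0.0, 106.5]
ft_force: [0.3, 0.4, -1.6]
finger_gap: 0.0423
```

Run:
```python
from h import *
delta([.561,-.2905,.245],100)
```

```text
t 14.35 slide [-3.754 -0.47   0.01 ] spin 1.301 gap 0.04232704496449687 ee [ 0.5456 -0.1972  0.2452] [-180.     -0.    106.51] F [ 0.29  0.35 -1.61] j [ 20.  19.  -4.  99.   1.  62. 122.]
```

Emit:
{"op": "drive_tool", "data": {"slide": [[-0.6,-0.08,0],[-1.2,-0.15,0],[-1.8,-0.23,0],[-2.3,-0.3,0],[-2.7,-0.36,0],[-3.0,-0.4,0],[-3.2,-0.43,0],[-3.3,-0.45,0],[-3.3,-0.45,0],[-3.3,-0.45,0]], "spin": [0.3,0.6,0.8,1.0,1.1,1.1,1.1,1.1,1.1,1.1]}}

```text
t: 15.35
ee_pos: [0.5584, -0.2774, 0.2453]
ee_rot: [180.0, -0.0, 101.2]
ft_force: [0.6, -1.3, -1.9]
finger_gap: 0.0425
```

Run:
```python
from h import *
delta([.561,-.2905,.245],100)
for n in("side","top"):
    c=manip.capture(n); W=cloud(c)
    p=manip.observe()["ee_pos"]
    u,v=proj(c,[[p[0],p[1],.15]])[0]; u=int(u);v=int(v)
    cv2.imwrite(f"pics/{n}9.png",cv2.resize(c["color"][max(v-60,0):v+60,max(u-70,0):u+70],None,fx=4.9,fy=4.9,interpolation=cv2.INTER_CUBIC))
    m=(np.hypot(W[...,0]-p[0],W[...,1]-p[1])<.05)&(W[...,2]>.08)&(W[...,2]<.17)
    q=W[m]; 
    if len(q): print(n,len(q),np.percentile(q,[1,50,99],axis=0).round(3).tolist())
```

```text
t 15.35 slide [-0.533 -0.001  0.011] spin 0.243 gap 0.042476188186076305 ee [ 0.5584 -0.2774  0.2453] [ 1.7999e+02 -2.0000e-02  1.0121e+02] F [ 0.57 -1.28 -1.86] j [ 25.  23.  -1.  93.   1.  64. 125.]
side 390 [[0.531, -0.297, 0.142], [0.558, -0.285, 0.163], [0.588, -0.263, 0.169]]
top 295 [[0.529, -0.292, 0.143], [0.548, -0.27, 0.164], [0.582, -0.257, 0.169]]
```

View pics/side9.png

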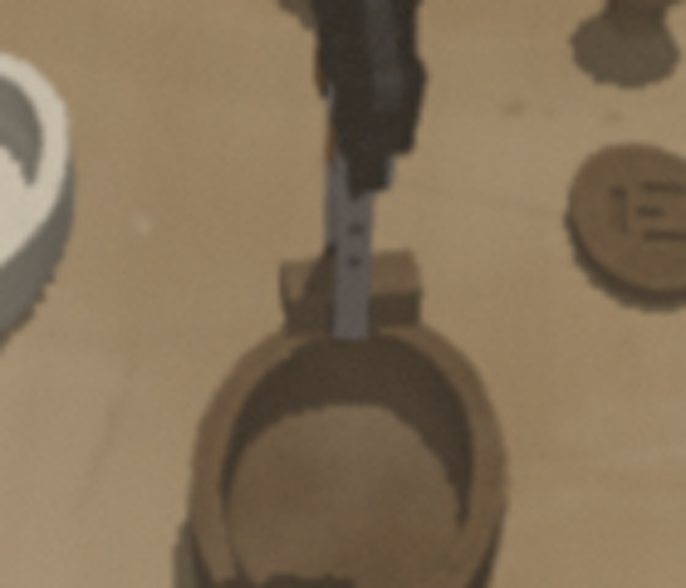

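View pics/top9.png

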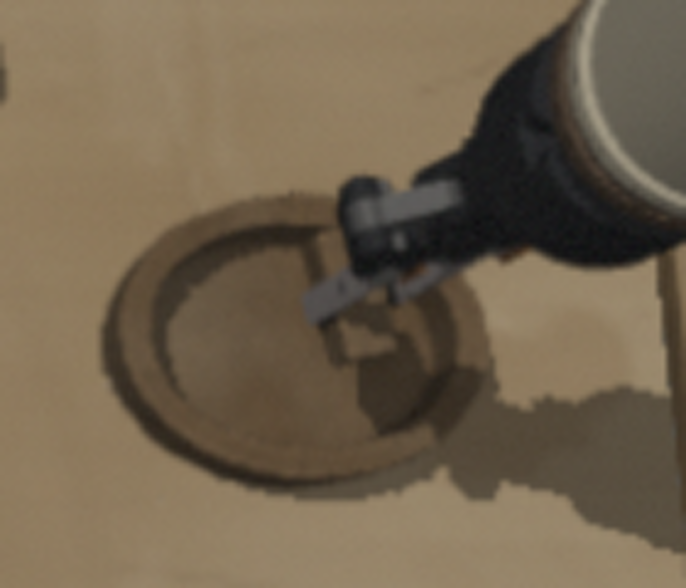

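The block is held level with its underside near z 0.14, 13 mm short of the dish middle. I'll close that gap.

Emit:
{"op": "drive_tool", "data": {"slide": [[-0.1,0,0],[-0.25,0,0],[-0.4,0,0],[-0.5,0,0],[-0.53,0,0],[-0.53,0,0],[-0.53,0,0],[-0.53,0,0],[-0.53,0,0],[-0.53,0,0]], "spin": [0,0,0,0,0,0,0,0,0,0]}}

```text
t: 16.45
ee_pos: [0.5609, -0.2909, 0.2453]
ee_rot: [180.0, -0.0, 101.2]
ft_force: [0.4, -0.8, -2.7]
finger_gap: 0.0424
```

Emit:
{"op": "drive_tool", "data": {"slide": [[0,0,0],[0,0,0],[0,0,0],[0,0,0],[0,0,0]], "spin": [0,0,0,0,0]}}

```text
t: 16.95
ee_pos: [0.5609, -0.291, 0.2453]
ee_rot: [-180.0, -0.0, 101.2]
ft_force: [0.0, 0.0, -2.6]
finger_gap: 0.0424
```

Run:
```python
from h import *
delta([.561,-.2905,.245],100)
for n in("side","top"):
    c=manip.capture(n); W=cloud(c)
    p=manip.observe()["ee_pos"]
    cv2.imwrite(f"pics/{n}10.png",c["color"])
    m=(np.hypot(W[...,0]-p[0],W[...,1]-p[1])<.05)&(W[...,2]>.08)&(W[...,2]<.17)
    q=W[m]; print(n,len(q),np.percentile(q,[1,50,99],axis=0).round(3).tolist())
    x,y,z=W[...,0],W[...,1],W[...,2]
    for k,X,Y in(("mush",.704,.047),("heart",.664,.152),("disc",.706,-.106),("big",.5375,.0525)):
        q=W[(np.hypot(x-X,y-Y)<.06)&(z>.007)&(z<.07)]; 
        c0=__import__("pickle").load(open(n+"0.pkl","rb")); V=cloud(c0); r=V[(np.hypot(V[...,0]-X,V[...,1]-Y)<.06)&(V[...,2]>.007)&(V[...,2]<.07)]
        print(k,len(r),len(q),(q.mean(0)-r.mean(0)).round(4) if len(q) else None)
```

```text
t 16.95 slide [0.02  0.008 0.012] spin 0.235 gap 0.04243047171209967 ee [ 0.5609 -0.291   0.2453] [-180.     -0.    101.18] F [ 0.01  0.05 -2.59] j [ 26.  24.  -1.  91.   0.  64. 126.]
side 395 [[0.534, -0.311, 0.141], [0.561, -0.299, 0.163], [0.59, -0.276, 0.168]]
mush 379 382 [-0.0007  0.0004 -0.0004]
heart 168 164 [0.0001 0.0006 0.    ]
disc 797 792 [ 0.      0.     -0.0001]
big 387 19 [-0.0284  0.0144 -0.0143]
top 312 [[0.531, -0.305, 0.143], [0.551, -0.285, 0.164], [0.586, -0.271, 0.169]]
mush 508 510 [-0.0003  0.0004 -0.    ]
heart 319 321 [-0.0001 -0.0001 -0.0001]
disc 964 971 [-0.0001  0.0002 -0.0001]
big 453 450 [-0.      0.0002  0.    ]
```

View pics/side10.png

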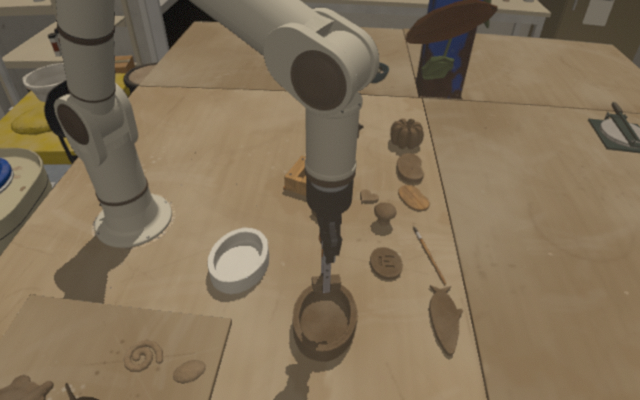

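View pics/top10.png

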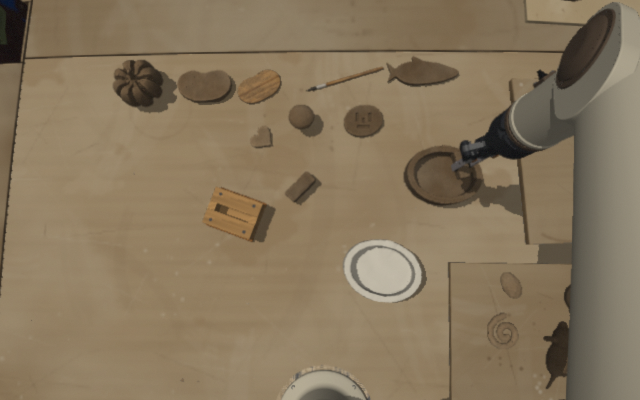

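The block is centred over the brown dish, seen at side (326,285) and top (465,165), about 92 mm above the rim and still. The other pieces have not moved. Side "big" differs only because the arm hides that block; the top view shows it in place. Handing in.

Run:
```python
from h import *
print(manip.job_done()); s=manip.observe(); print(s["t"],s["finger_gap"],s["ft_force"],s["ee_pos"])
```

```text
the job is handed in; nothing more can be done
None
the job is handed in; nothing more can be done
```

The job is done and handed in at about 17 s. I drew the tongs out of the stand by their grip plates and closed them on the narrow width of the smaller block. They now hold it still over the middle of the brown oval dish. The fingers touched only the tongs.

Last checks before handing in:
- **Position:** the tool was at (0.561, -0.291), within 1 mm of the aim point and about 2 mm of either camera's dish centre. The block's underside was at z ≈ 0.141, about 92 mm above the rim.
- **Hold:** the finger gap was steady at 42.4 mm. The wrist read −2.6 N against about 1.9 N expected, a difference I put down to sensor noise.
- **Other pieces:** the mushroom, heart and disc were within 1 mm of where they started in both views. The larger block was unmoved in the top view. The side view disagreed on it, with only 19 points seen, because the arm was hiding it.

I could not check anything after handing in, because the state is no longer readable then.

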